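# Switch the hob off and lift the hot garlic bulb from the griddle with the tongs

### The job

The garlic bulb on the griddle is done: unlock the hob with the yellow lock key, then switch it off with the red power key, pressing each fully down and letting it come up before the next, and leave the two white heat keys alone. Then pick up the spring tongs by their black grips, close their jaws on the hot garlic bulb, lift it at least 8 cm clear of the griddle and finish while still holding it up there in the tongs, steady and touching nothing else. Griddle and garlic are hot, so touch them with nothing but the tongs; leave the onion piece where it lies on the griddle and the shaker and spice jar where they stand.

Things in the scene. Friction and masses are not known exactly. Their poses are not given: they have to be found in the camera images.
- hob: table-top hob, 280 (x) x 214 (y) x 52 mm high, white case, black glass top, fixed on the worktop; origin at the centre of its underside, +x to its back, z up. Four round keys (23 mm across, 46 mm apart) in a row on the glass 108 mm in front of the centre; from left (+y) to right: yellow lock, white minus, white plus, red power
- griddle: black cast-iron griddle plate, 196 x 196 mm, fixed on the hob, centred 34 mm behind the hob's centre; origin at the centre of its underside, axes as the hob's. Cooking surface 10 mm up (62 mm above the worktop), rim 6 mm wide and 4 mm higher; a small ear on the left and right side reaches 12 mm out, up to 16 mm above the origin
- griddle_top (a point): point at the centre of the griddle's cooking surface
- key_lock_top (a point): centre of the top of the yellow lock key, 8 mm above the glass; it goes down 5 mm against a spring of about 1.5 N at first and 4.5 N fully down
- key_power_top (a point): centre of the top of the red power key, 8 mm above the glass; same travel and spring
- key_lock (a joint): travel of the yellow lock key: 0 up, 0.005 m fully down
- key_power (a joint): travel of the red power key: 0 up, 0.005 m fully down
- key_minus (a joint): travel of the white minus key: 0 up, 0.005 m fully down
- key_plus (a joint): travel of the white plus key: 0 up, 0.005 m fully down
- tongs: steel spring tongs, 240 mm long, 28 mm high, 0.13 kg, lying on their side on the worktop so that the two arms open and close horizontally; origin at the pin joining the arms, level with the underside; +x along the middle line to the jaws, +y to the left arm, z up. Behind the pin a steel ring reaches 43 mm back. A spring keeps the arms open and pushes them open again
- tongs_grip (a point): point midway between the two black grips, 100 mm ahead of the pin, 14 mm above the underside. The grips are 68 mm long (along x), 22 mm high, from 3 to 25 mm above the underside, 59 mm over their outsides when open; the tongs balance there; each pad needs about 7 N to begin closing them and 9.5 N to close them fully
- tongs_jaws (a point): point midway between the two black jaws, 176 mm ahead of the pin, 14 mm above the underside. The jaws are 39 mm long, 4 mm thick, 28 mm high and 85 mm apart inside when open; they meet the garlic when the grips measure about 41 mm over their outsides, and a grip of 20 N then squeezes it with about 7 N
- tongs_left (a joint): how far the left arm has been closed: 0 open, about 0.235 rad jaws together; the right arm moves equally
- garlic: pale garlic bulb, about 56 mm across and 56 mm high with its stem, 34 g, standing on the griddle; origin at the centre of its underside, z up the stem; widest about 24 mm up
- garlic_mid (a point): middle of the garlic bulb, 24 mm above its underside, where it is widest
- onion_slab: red onion quarter, 36 x 80 x 31 mm, lying on the griddle about 90 mm beside the garlic (to its left or right), long side along the hob's x; origin at the centre of its underside, y along its 80 mm
- spice_jar: spice jar with a white and black cap, 43 mm across, 85 mm high, standing right of the shaker; origin at the centre of its underside
- salt_shaker: clear salt shaker with a grey cap, 44 mm across, 90 mm high, standing right of the hob, further back; origin at the centre of its underside
Not all that is in view belongs to the job. What is shaped like the garlic but orange is not meant.

How it is judged (in metres and radians):
On the way, in this order (a step that is already met when the one before it is completed fails the run):
1. the yellow lock key is pressed fully down, the red power key being up (value of joint key_lock above 0.004 m and value of joint key_power below 0.001 m), for 0.05 s.
2. the red power key is pressed fully down, the lock key being up again (value of joint key_power above 0.004 m and value of joint key_lock below 0.001 m), for 0.05 s.
3. the tongs, held in the gripper clear of the worktop and with both keys up, are closed on the garlic bulb (contact force between the fingers and tongs above 1 N and height (world z) of tongs above 0.03 m and contact force between tongs and garlic above 1 N and distance between tongs_jaws and garlic_mid below 0.03 m and value of joint tongs_left above 0.04 rad and value of joint each of key_lock, key_power below 0.001 m), for 0.1 s.
At the end, for the whole second after the job is handed in: The gripper holds the tongs and only their jaws hold the garlic (over 1 N, its middle within 35 mm of the jaws' middle), at rest, its middle at least 100 mm above the cooking surface; neither touches the hob, the gripper is off the garlic, both keys are up, the onion is within 30 mm of its place (z of garlic_mid in the frame of griddle_top above 0.1 m and contact force between tongs and garlic above 1 N and distance between tongs_jaws and garlic_mid below 0.035 m and value of joint tongs_left above 0.04 rad and contact force between the fingers and tongs above 1 N and height (world z) of tongs above 0.08 m and contact force between each of tongs, garlic and hob below 0.05 N and contact force between garlic and the fingers below 0.05 N and contact force between garlic and the arm below 0.05 N and linear speed of garlic below 0.03 m/s and value of joint each of key_lock, key_power below 0.001 m and distance of onion_slab from where it was at the start of the episode below 0.03 m); the arm keeps its last pose, push and grip.
It fails at once if a white heat key is pressed (value of joint any of key_minus, key_plus above 0.0025 m).
It fails at once if the gripper touches the hot garlic or the hot griddle (contact force between any of the arm, the fingers and garlic above 0.5 N or contact force between any of the arm, the fingers and griddle above 0.5 N).
It fails at once if the onion piece is pushed away by more than 30 mm (distance of onion_slab from where it was at the start of the episode above 0.03 m).
It fails at once if the salt shaker or the spice jar is shifted or knocked over (distance of any of salt_shaker, spice_jar from where it was at the start of the episode above 0.03 m or angle between any of salt_shaker, spice_jar's own z axis and vertical above 0.5 rad).
It also fails if it takes over 64 s, if anything falls off the work surface, if the arm or the gripper's body presses on something with over 40 N, if the wrist force passes 120 N, or if a joint passes its speed limit or range.

### The arm

A 6-joint arm with a two-finger parallel gripper is mounted at the origin on a cart in front of the work surface, level with it; the furniture and walls round the work are solid. World frame = base frame: x ahead of the robot, y to its left, z up, the work surface at z = 0. Lengths are in mm, angles in rad, forces in N, time in s.
With the tool pointing down it reaches from about 350 to 875 mm from the base axis. Payload 4.2 kg.
Tool frame: the origin (TCP) lies midway between the tips of the shut fingers; the grasp point (between the pads) lies 19 mm behind it (tcp_to_grasp is the distance from the TCP to the grasp point, in mm); z points along the fingers, y is the line along which they close (so a half turn about z gives the same grasp; the last joint's range is limited). The gripper opens to 85 mm and grips with 20 to 120 N. Pads are 22 mm wide; open, the fingers measure 114 mm over their backs; the gripper's body (76 mm by 85 mm) begins 54 mm behind the grasp point. The pads swing forward as they close: fully open they stand 13 mm farther back than shut.
Start: joints at [-1.046, 0.385, 0.008, 0, -1.194, -0.259], TCP at [164.192, -603.026, 231.312] pointing down, gripper open.
Joint ranges: [-3.14, 3.14], [-1.21, 2.06], [-1.07, 1.41], [-3.16, 2.05], [-2.99, -0.16], [-3.1, 3.1]. Speed limits (rad/s): [2.79, 2.79, 3.14, 3.14, 3.14, 3.14].

### API

Orientations are given as a unit quaternion [x, y, z, w].
In Python, from bench import read_state, get_image, job_done, tcp_to_grasp gives the robot as it stands.
- The arm moves only by the tool jog_arm, never from a script. Its argument "plan" is a list of rows, each a list of 3 entries, a list of its own where there are three numbers: the finger opening in mm, from 0 to 85.4, then the shift along the tool's x, y, z as a fraction of full scale, then the turn, a rotation vector about the tool's x, y, z as a fraction of full scale. A call has 1 to 10 rows; each row is the pose to reach, as a shift and turn from the pose commanded when the call began, along the tool's axes at that moment; what a row does not reach only later rows make up. Full scale, the value 1, is 0.1 m for a shift and 60 degrees for a turn. A row lasts 1/8 s, in which the tool goes at most 62.5 mm and 10.7 degrees, less where a joint would pass 70% of its speed; a pose out of reach is approached as far as the arm can. A call with a number of a shift or a turn outside -1 to 1 is refused whole. A call with a gripper value outside its range is refused whole. The fingers move at their own pace and stop on an object; the grip force is fixed at half the most. Time passes only in rows, so rows that repeat a pose let the fingers close. It gives the time, the measured TCP pose, the force, the opening and the grip force at its end, in the units of the state.
- read_state(): the state, without advancing time (a new reading comes with each control period).
- get_image(name): name is "scene" or "top" or "wrist"; returns a dict with "img" (480x640x3 uint8, red, green, blue), "range_z" (480x640 float32, mm along the optical axis (not along the pixel's ray), 0 where there is no reading), "intrinsics" (3x3 intrinsics, pixels), "extrinsics" (4x4, takes a point from camera to world coordinates); the wrist camera has in their place "tool_from_camera" (4x4, takes a point from camera to tool coordinates, whose origin is the TCP and whose axes are the flange's). Camera axes: x right, y down, z forward; pixel columns grow to the right and rows downward; lengths in mm; the calibration is good to about 2 mm. A picture is of the moment at which its call begins: read the wrist's pose just before it.
- job_done(): hands the job in; it is judged then, once.
The state is a dict: "clock": time; "joints": joint angles; "joint_vel": joint speeds; "joint_efforts": joint torques, N m; "position": TCP position; "ee_rot": TCP orientation; "contact_force": force on the tool from outside, world axes, zero at the start; "wrist_torque": the same for the moment, N m; "gripper_width": finger opening in mm; "grasp_force": force on a finger pad.
Only numpy, scipy, OpenCV 4.12 (cv2) and the standard library are available. Lean on these libraries where they do the work, as an engineer would, in place of code of your own. Each camera call takes 0.05 s, during which the arm holds its last target. There are 200 camera calls.

## Working session

There is one attempt and no reset: what is moved stays moved. The work goes in short steps, Python scripts to look and compute and a tool call to move; the robot and the scene stay as the last step left them, time stands still between calls to the robot, and variables do not carry over. Pictures are saved under pics/ and viewed, at most 10 in all, crops included, and the job is handed in when it is done.

Besides the shell and the picture viewer there is one more tool, called after ">>>" by a JSON object that holds its "method" and its "body", one argument or row to a line. jog_arm: Moves the arm, as the interface text tells. Its arguments: {"type":"object","properties":{"plan":{"type":"array"}},"required":["plan"]}

```bash
mkdir -p pics; ls
cat > h.py <<'E'
import numpy as np, cv2
from bench import *
from scipy.spatial.transform import Rotation as R
def save(n,name):
    cv2.imwrite(f'pics/{name}.png',n[:,:,::-1])
def cloud(d):
    K=d['intrinsics'];z=d['range_z'];v,u=np.mgrid[:480,:640]
    p=np.stack([(u-K[0,2])*z/K[0,0],(v-K[1,2])*z/K[1,1],z],-1)
    T=d['extrinsics'];return p@T[:3,:3].T+T[:3,3]
def ray(d,u,v,h):
    K=d['intrinsics'];T=d['extrinsics'];r=T[:3,:3]@np.linalg.solve(K,[u,v,1.]);o=T[:3,3]
    return o+r*(h-o[2])/r[2]
E
python3 - <<'E'
from h import *
for n in('top','scene'):
    d=get_image(n);save(d['img'],n);np.savez(n,**{k:v for k,v in d.items() if k!='name'})
    print(n,d['extrinsics'].round(3).tolist(),d['intrinsics'].round(1).tolist())
s=read_state();print(s,tcp_to_grasp)
E
```

```text
pics
top [[0.008, -0.996, 0.094, 472.59], [-1.0, -0.008, 0.003, -74.219], [-0.002, -0.094, -0.996, 941.113], [0.0, 0.0, 0.0, 1.0]] [[444.6, 0.0, 316.6], [0.0, 444.6, 247.6], [0.0, 0.0, 1.0]]
scene [[-0.756, -0.439, 0.485, 76.916], [-0.654, 0.49, -0.576, 481.303], [0.015, -0.753, -0.658, 684.851], [0.0, 0.0, 0.0, 1.0]] [[554.1, 0.0, 312.1], [0.0, 554.1, 236.4], [0.0, 0.0, 1.0]]
{'clock': 0.1, 'joints': array([-1.04639029e+00,  3.85547200e-01,  6.76184408e-03, -4.50185950e-04,
       -1.19401317e+00, -2.58588787e-01]), 'joint_vel': array([-0.00013177, -0.00198662,  0.00075265,  0.00230549,  0.00051622,
        0.0001568 ]), 'joint_efforts': array([ 1.12576558e-04, -3.93319952e+01,  1.88929063e+01,  4.19797540e+00,
       -2.58869928e-03,  7.28327393e-06]), 'position': array([ 164.06236249, -602.54026239,  230.28769902]), 'ee_rot': array([-1.32435304e-01,  9.91191124e-01,  1.00518942e-03, -1.88602647e-04]), 'contact_force': array([-0.607584  ,  0.28660026, -0.04481647]), 'wrist_torque': array([ 0.01869749,  0.00476967, -0.04989254]), 'grasp_force': 0.0, 'gripper_width': 85.39043577109777} 18.700000000000003
```

View pics/top.png

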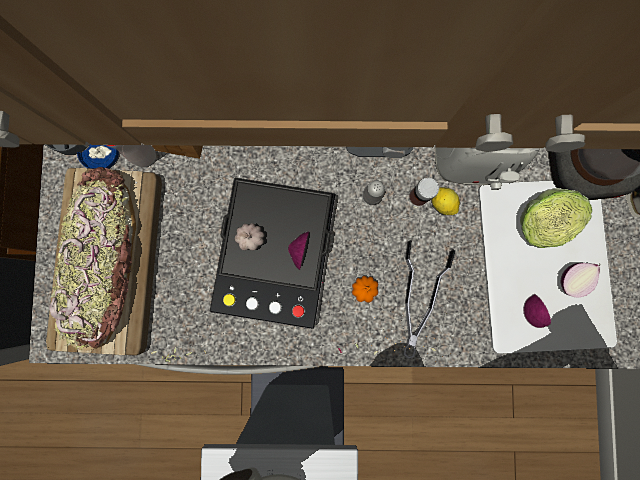

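View pics/scene.png

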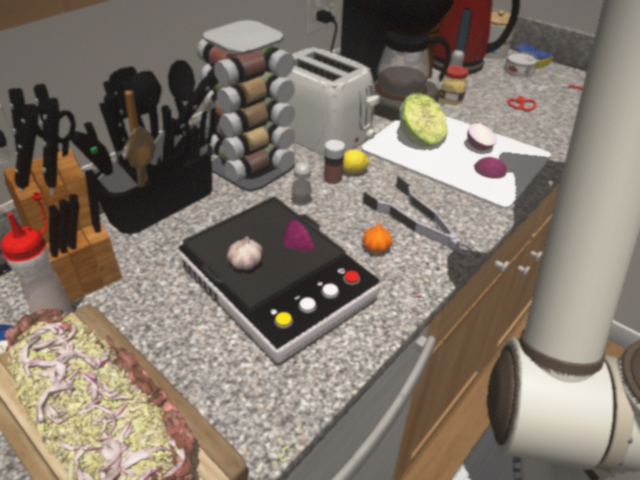

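Top view: yellow key (229,300), red key (298,312), pale garlic (250,237), onion (299,251) and an orange decoy (365,289). The tongs have their pin near (413,342) and their jaws at (409,245) and (451,255). The shaker is at (373,193) and the jar at (425,190). The pale bulb on the griddle is the garlic meant; the orange one lies on the worktop.

```bash
cat > m.py <<'E'
from h import *
for n in('top','scene'):
    d=dict(np.load(n+'.npz'));P=cloud(d);I=d['img'];hsv=cv2.cvtColor(I,cv2.COLOR_RGB2HSV)
    H,S,V=[hsv[...,i].astype(int) for i in range(3)]
    x,y,z=P[...,0],P[...,1],P[...,2]
    area=(x>250)&(x<750)&(y>-40)&(y<250)&(z>30)
    def cen(m,h,l):
        c,lab,st,ce=cv2.connectedComponentsWithStats(m.astype(np.uint8))
        for i in range(1,c):
            if st[i,4]>40: 
                q=P[lab==i];print(n,l,ce[i].round(1),st[i,4],'ray',ray(d,*ce[i],h).round(1)[:2],'cloud',np.median(q,0).round(1),'zr',np.percentile(q[:,2],[2,98]).round(1),'xr',np.percentile(q[:,0],[1,99]).round(1),'yr',np.percentile(q[:,1],[1,99]).round(1))
    cen(area&(H>22)&(H<34)&(S>150)&(V>120),60,'yellow')
    cen(area&((H<6)|(H>174))&(S>150)&(V>120),60,'red')
    cen(area&(S<40)&(V>180)&(z>56)&(x<430),60,'white')
    cen(area&(z>70)&(V>90)&(S<90)&(x>430),86,'garlic')
    cen(area&(H>140)&(H<175)&(S>90)&(z>60),85,'onion')
    if n=='top':
        t=(z>11)&(z<45)&(x>200)&(x<620)&(y>-400)&(y<-130)&(S<90)
        cen(t,25,'tongs')
        t2=t&(V<70)
        cen(t2,25,'black')
        cab=(np.mgrid[:480,:640][0]<150);print('cab z',np.percentile(z[90:118,150:420],[1,50,99]),'edge x', np.median(x[122:127,150:440]),np.median(z[122:127,150:440]),'roof', np.median(P[138:142,150:440],(0,1)))
        cv2.imwrite('pics/tcrop.png',cv2.resize(I[225:375,340:500,::-1],None,fx=4,fy=4,interpolation=cv2.INTER_CUBIC)[:600])
E
python3 m.py
```

```text
top yellow [228.8 299.2] 100 ray [452.4 100.4] cloud [452.8  99.8  61.5] zr [58.5 64.2] xr [443.  462.6] yr [ 90.1 109.9]
top red [296.3 310.8] 68 ray [430.8 -32.9] cloud [430.6 -32.5  62. ] zr [59.3 64.6] xr [420.8 440.4] yr [-38.3 -26.3]
top garlic [  2.9 133.8] 45 ray [775.  552.2] cloud [597.8 185.  587. ] zr [584.5 589. ] xr [594.7 600.4] yr [183.  187.4]
top garlic [248.5 236.7] 549 ray [573.6  60.4] cloud [571.2  57.3 100.8] zr [ 89.9 113.5] xr [549.2 597. ] yr [33.7 83.7]
top onion [295.5 251.4] 279 ray [545.8 -31. ] cloud [547.7 -31.8  78.7] zr [63.5 91.3] xr [515.9 575.7] yr [-40.  -15.1]
top tongs [419.8 301.1] 768 ray [ 450.9 -283.6] cloud [ 453.  -267.6   25.5] zr [12.1 30.6] xr [339.  570.2] yr [-351.9 -253.7]
top black [408.4 249.9] 50 ray [ 556.  -261.5] cloud [ 555.9 -261.6   27.8] zr [13.  30.9] xr [538.2 575.7] yr [-265.3 -258.1]
top black [444.8 268.9] 97 ray [ 517.2 -335.9] cloud [ 523.2 -343.8   22.7] zr [11.7 31.9] xr [465.6 556.4] yr [-354.6 -313.3]
top black [407.9 304. ] 135 ray [ 444.8 -259.3] cloud [ 452.8 -260.2   20.2] zr [12.4 27.5] xr [347.6 526.3] yr 
[... 194 characters left out ...]
 x 624.6486837089985 543.1679757093117 roof [621.23769566 -51.41067913 510.44622807]
scene yellow [283.1 318.2] 180 ray [450.3 100.1] cloud [450.5  99.3  59.3] zr [50.2 61.4] xr [439.7 467.7] yr [ 83.6 110.6]
scene red [350.4 277.2] 87 ray [428.5 -32.3] cloud [428.8 -33.   59.4] zr [57.  61.2] xr [419.  439.5] yr [-40.  -26.1]
scene garlic [54.4 14.8] 44 ray [1744.3 -289.1] cloud [620.5 229.9 489.4] zr [488.6 490.7] xr [618.6 624.6] yr [210.7 248.2]
scene garlic [244.7 253.3] 794 ray [571.6  58.8] cloud [562.6  67.1  96.1] zr [ 79.1 112.4] xr [546.5 591.2] yr [36.4 85.6]
scene onion [296.8 239.9] 518 ray [532.3 -20.9] cloud [540.7 -31.1  73.2] zr [60.9 87.8] xr [513.3 573.3] yr [-39.8 -17.3]
```

View pics/tcrop.png

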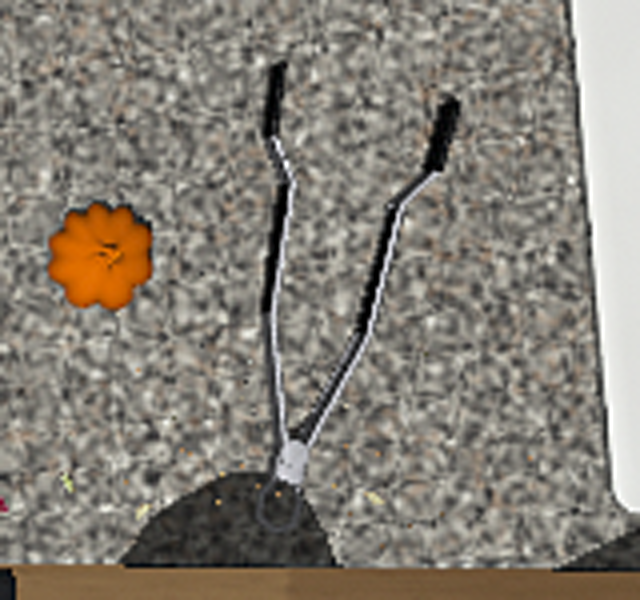

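```bash
sed -i 's/y>-40/y>-100/' m.py; python3 m.py|grep -E 'red|onion|white'
cat > t.py <<'E'
from h import *
d=dict(np.load('top.npz'))
f=lambda u,v,h:ray(d,340+u/4-.375,225+v/4-.375,h)[:2]
jl,jr=f(276,98,28),f(447,133,28);gl,gr=f(279,248,25),f(379,270,25);pin=f(290,462,28)
J=(jl+jr)/2;G=(gl+gr)/2
print('jaws',jl,jr,J,np.linalg.norm(jl-jr));print('grips',gl,gr,G,np.linalg.norm(gl-gr));print('pin',pin,np.linalg.norm(J-pin),np.linalg.norm(G-pin))
for a,b in((J,pin),(G,pin),(J,G)): print('yaw',np.degrees(np.arctan2(*(a-b)[::-1])))
u=jl-jr;print('perp',np.degrees(np.arctan2(-u[0],u[1])))
u=gl-gr;print('perp',np.degrees(np.arctan2(-u[0],u[1])))
E
python3 t.py
```

```text
top red [297.9 310.8] 100 ray [430.8 -35.9] cloud [430.6 -36.3  61.4] zr [59.  64.7] xr [420.8 440.4] yr [-46.  -26.3]
top onion [297.9 248.9] 409 ray [550.7 -35.6] cloud [551.7 -35.9  82. ] zr [63.7 94.6] xr [516.3 583.9] yr [-54.2 -16.7]
scene red [351.4 275.7] 134 ray [429.3 -36. ] cloud [430.  -36.5  59.3] zr [51.7 61.2] xr [419.3 445.2] yr [-54.3 -26.1]
scene onion [297.4 236.9] 707 ray [536.6 -27.1] cloud [543.1 -34.2  76. ] zr [60.8 91.6] xr [513.2 583. ] yr [-69.6 -17.6]
jaws [ 557.28900437 -261.28646816] [ 539.93390617 -348.99157276] [ 548.61145527 -305.13902046] 89.405731394588
grips [ 480.30821119 -262.58413608] [ 469.50832072 -313.6655022 ] [ 474.90826596 -288.12481914] 52.21056979577477
pin [ 372.53524084 -266.31606098] 180.30545046917126 104.67023551730284
yaw -12.434168220461034
yaw -12.026075477477853
yaw -12.998877661018314
perp -11.1930973670426
perp -11.937968188982342
```

>>> {"method": "jog_arm", "body": {
  "plan": [
    [0,[0,0,0],[0,0,0.15]],
    [0,[0,0,0],[0,0,0.3]],
    [0,[0,0,0],[0,0,0.453]],
    [0,[0,0,0],[0,0,0.453]]
  ]
}}

```text
clock: 0.6
position: [164.1, -602.8, 230.8]
ee_rot: [0.103, 0.995, 0.0, -0.0]
contact_force: [0.7, -0.5, -0.0]
gripper_width: 12.2
grasp_force: 0.0
```

>>> {"method": "jog_arm", "body": {
  "plan": [
    [0,[-0.4,0.5,0],[0,0,0]],
    [0,[-0.8,1,0],[0,0,0]],
    [0,[-0.8,1,0],[0,0,0]]
  ]
}}

```text
clock: 0.98
position: [265.7, -519.6, 231.4]
ee_rot: [0.1, 0.995, 0.0, 0.0]
contact_force: [-0.1, 0.5, -0.1]
gripper_width: 0.4
grasp_force: 0.0
```

>>> {"method": "jog_arm", "body": {
  "plan": [
    [0,[-0.4,0.5,0],[0,0,0]],
    [0,[-0.8,1,0],[0,0,0]],
    [0,[-0.8,1,0],[0,0,0]]
  ]
}}

```text
clock: 1.35
position: [364.3, -438.9, 231.2]
ee_rot: [0.101, 0.995, 0.0, 0.0]
contact_force: [-0.6, -0.3, -0.0]
gripper_width: 0.2
grasp_force: 0.0
```

>>> {"method": "jog_arm", "body": {
  "plan": [
    [0,[-0.4,0.5,0],[0,0,0]],
    [0,[-0.8,1,0],[0,0,0]],
    [0,[-0.8,1,0],[0,0,0]]
  ]
}}

```text
clock: 1.72
position: [463.0, -358.1, 230.9]
ee_rot: [0.102, 0.995, 0.0, -0.0]
contact_force: [0.1, -0.5, -0.6]
gripper_width: 0.1
grasp_force: 0.0
```

>>> {"method": "jog_arm", "body": {
  "plan": [
    [0,[0.1,0.5,0],[0,0,0]],
    [0,[0.2,1,0],[0,0,0]],
    [0,[0.2,1,0],[0,0,0]]
  ]
}}

```text
clock: 2.1
position: [461.3, -256.3, 231.7]
ee_rot: [0.103, 0.995, 0.0, -0.0]
contact_force: [0.4, -0.5, 0.1]
gripper_width: -0.0
grasp_force: 0.0
```

>>> {"method": "jog_arm", "body": {
  "plan": [
    [0,[0.1,0.5,0],[0,0,0]],
    [0,[0.2,1,0],[0,0,0]],
    [0,[0.2,1,0],[0,0,0]]
  ]
}}

```text
clock: 2.48
position: [463.2, -154.8, 231.6]
ee_rot: [0.103, 0.995, -0.0, 0.0]
contact_force: [-0.2, -0.8, 0.3]
gripper_width: 0.1
grasp_force: 0.0
```

>>> {"method": "jog_arm", "body": {
  "plan": [
    [0,[0.1,0.5,0.3],[0,0,0]],
    [0,[0.2,1,0.6],[0,0,0]],
    [0,[0.2,1,0.6],[0,0,0]]
  ]
}}

```text
clock: 2.85
position: [463.4, -53.2, 169.3]
ee_rot: [0.103, 0.995, -0.001, -0.002]
contact_force: [0.2, -0.6, -0.2]
gripper_width: 0.1
grasp_force: 0.0
```

>>> {"method": "jog_arm", "body": {
  "plan": [
    [0,[0.1,0.5,0.3],[0,0,0]],
    [0,[0.2,1,0.6],[0,0,0]],
    [0,[0.2,1,0.6],[0,0,0]],
    [0,[0.2,1,0.6],[0,0,0]]
  ]
}}

```text
clock: 3.35
position: [466.7, 47.3, 111.8]
ee_rot: [0.105, 0.995, -0.0, 0.0]
contact_force: [-0.5, -0.1, 0.6]
gripper_width: 0.4
grasp_force: 0.0
```

>>> {"method": "jog_arm", "body": {
  "plan": [
    [0,[0.26,0.49,0],[0,0,0]],
    [0,[0.26,0.49,0.37],[0,0,0]],
    [0,[0.26,0.49,0.37],[0,0,0]],
    [0,[0.26,0.49,0.37],[0,0,0]]
  ]
}}

```text
clock: 3.85
position: [451.6, 101.0, 75.6]
ee_rot: [0.105, 0.994, 0.0, 0.001]
contact_force: [-0.5, 1.1, 1.0]
gripper_width: 0.1
grasp_force: 0.0
```

>>> {"method": "jog_arm", "body": {
  "plan": [
    [0,[0,0,0.1],[0,0,0]],
    [0,[0,0,0.15],[0,0,0]],
    [0,[0,0,0.2],[0,0,0]],
    [0,[0,0,0.22],[0,0,0]],
    [0,[0,0,0.22],[0,0,0]]
  ]
}}

```text
clock: 4.47
position: [450.7, 101.6, 54.7]
ee_rot: [0.103, 0.995, -0.001, 0.0]
contact_force: [-6.6, -3.8, 22.4]
gripper_width: -0.2
grasp_force: 11.3
```

>>> {"method": "jog_arm", "body": {
  "plan": [
    [0,[0,0,-0.15],[0,0,0]],
    [0,[0,0,-0.27],[0,0,0]],
    [0,[-0.04,-0.35,-0.27],[0,0,0]],
    [0,[-0.04,-0.7,-0.27],[0,0,0]],
    [0,[-0.04,-0.7,-0.27],[0,0,0]]
  ]
}}

```text
clock: 5.1
position: [438.7, 31.1, 79.1]
ee_rot: [0.105, 0.994, -0.0, -0.001]
contact_force: [-0.6, -0.8, -0.0]
gripper_width: -0.3
grasp_force: 0.0
```

>>> {"method": "jog_arm", "body": {
  "plan": [
    [0,[-0.03,-0.35,0],[0,0,0]],
    [0,[-0.03,-0.68,0],[0,0,0]],
    [0,[-0.03,-0.68,0],[0,0,0]],
    [0,[-0.03,-0.68,0],[0,0,0]]
  ]
}}

```text
clock: 5.6
position: [429.3, -33.9, 79.4]
ee_rot: [0.104, 0.995, 0.0, 0.0]
contact_force: [0.1, 0.3, 0.5]
gripper_width: 0.1
grasp_force: 0.0
```

>>> {"method": "jog_arm", "body": {
  "plan": [
    [0,[0,-0.02,0.13],[0,0,0]],
    [0,[0,-0.02,0.19],[0,0,0]],
    [0,[0,-0.02,0.235],[0,0,0]],
    [0,[0,-0.02,0.256],[0,0,0]],
    [0,[0,-0.02,0.256],[0,0,0]]
  ]
}}

```text
clock: 6.22
position: [428.5, -35.8, 54.9]
ee_rot: [0.104, 0.995, 0.0, 0.0]
contact_force: [-5.4, 4.8, 13.0]
gripper_width: -0.1
grasp_force: 6.4
```

Run:
```python
from h import *
d=get_image('scene');save(cv2.resize(d['img'][180:370,170:420],None,fx=3,fy=3),'press')
```

```text
(no output)
```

View pics/press.png

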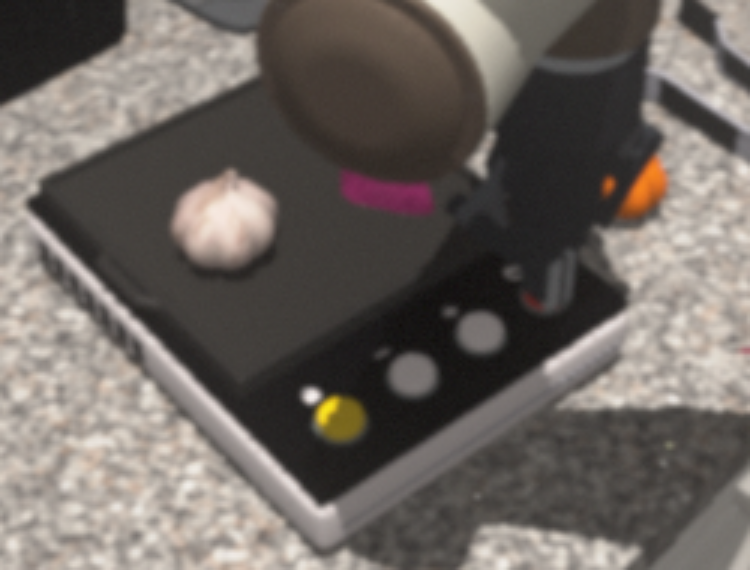

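>>> {"method": "jog_arm", "body": {
  "plan": [
    [0,[0,0,-0.3],[0,0,0]],
    [0,[0,0,-0.8],[0,0,0]],
    [0,[-0.2,-0.5,-0.8],[0,0,0]],
    [0,[-0.33,-0.8,-0.8],[0,0,0]],
    [0,[-0.33,-0.8,-0.8],[0,0,0]]
  ]
}}

```text
clock: 6.9
position: [444.4, -122.8, 133.8]
ee_rot: [0.106, 0.994, -0.0, 0.0]
contact_force: [0.2, 0.1, -0.2]
gripper_width: 0.2
grasp_force: 0.0
```

>>> {"method": "jog_arm", "body": {
  "plan": [
    [85,[-0.2,-0.5,0],[0,0,0]],
    [85,[-0.33,-0.8,0],[0,0,0]],
    [85,[-0.33,-0.8,0],[0,0,0]]
  ]
}}

```text
clock: 7.28
position: [460.0, -207.5, 133.4]
ee_rot: [0.105, 0.994, -0.0, -0.0]
contact_force: [-0.3, -0.4, 0.5]
gripper_width: 54.4
grasp_force: 0.0
```

>>> {"method": "jog_arm", "body": {
  "plan": [
    [85,[-0.2,-0.5,0],[0,0,0]],
    [85,[-0.3,-0.77,0],[0,0,0]],
    [85,[-0.3,-0.77,0],[0,0,0]],
    [85,[-0.3,-0.77,0],[0,0,0]]
  ]
}}

```text
clock: 7.78
position: [472.7, -286.8, 133.5]
ee_rot: [0.104, 0.995, 0.0, -0.0]
contact_force: [0.3, -0.4, 0.3]
gripper_width: 84.9
grasp_force: 0.0
```

Run:
```python
from h import *
s=read_state();d=get_image('wrist');save(d['img'],'wrist1')
T=np.eye(4);T[:3,:3]=R.from_quat(s['ee_rot']).as_matrix();T[:3,3]=s['position']
np.savez('wrist',img=d['img'],range_z=d['range_z'],intrinsics=d['intrinsics'],extrinsics=T@d['tool_from_camera'])
print(s['position'],s['ee_rot'],s['joints'])
```

```text
[ 472.73538137 -286.84637692  133.47210548] [ 1.03668622e-01  9.94611754e-01  2.51072801e-04 -4.61212039e-04] [-2.52418036e-01  3.55728611e-01 -3.05145494e-01 -4.55762113e-04
 -9.10908862e-01 -1.52580918e+00]
```

View pics/wrist1.png

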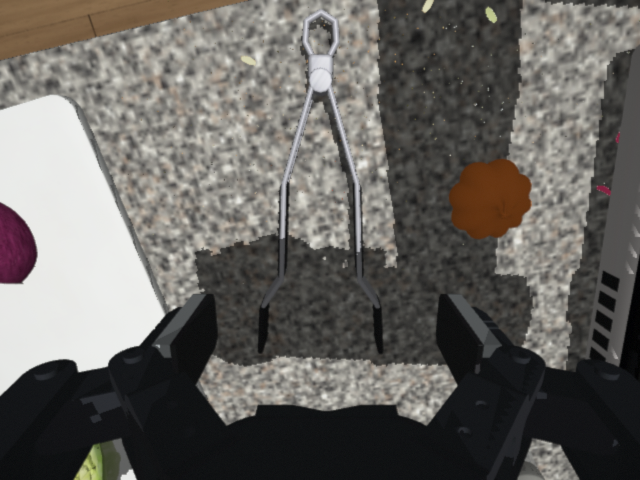

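Wrist view: the tongs lie square to the fingers, with the pin at (320,79), the grips at (283,228) and (358,228), and the jaws at (263,328) and (379,328).

Run:
```python
from h import *
d=dict(np.load('wrist.npz'))
f=lambda u,v,h:ray(d,u,v,h)[:2]
pin=f(320.5,80,28);gl,gr=f(359,228,25),f(283,228,25);jl,jr=f(379,328,28),f(263,328,28)
J=(jl+jr)/2;G=(gl+gr)/2
print(pin,G,J,np.linalg.norm(J-pin),np.linalg.norm(G-pin),np.linalg.norm(jl-jr),np.linalg.norm(gl-gr))
dv=(J-pin)/np.linalg.norm(J-pin);print('yaw',np.degrees(np.arctan2(dv[1],dv[0])))
t=(pin+100*dv+J-76*dv)/2;s=read_state();print('grip',t)
D=np.r_[t,3]-s['position'];print(R.from_quat(s['ee_rot']).inv().apply(D), np.degrees(np.arctan2(*R.from_quat(s['ee_rot']).as_matrix()[1::-1,0]))-180)
```

```text
[ 378.28128887 -269.3142678 ] [ 471.291633   -289.02861724] [ 545.52421246 -304.94333254] 170.99598167278418 95.07670423942889 85.92252517371875 52.633911958794876
yaw -12.02637851602717
grip [ 473.63937198 -289.62914417]
[ -1.44662827  -2.66754596 130.63979416] -11.872325614753635
```

>>> {"method": "jog_arm", "body": {
  "plan": [
    [85,[-0.01,-0.025,0.4],[0,0,0]],
    [85,[-0.01,-0.025,0.8],[0,0,0]],
    [85,[-0.01,-0.025,0.95],[0,0,0]],
    [85,[-0.01,-0.025,0.95],[0,0,0]]
  ]
}}

```text
clock: 8.32
position: [473.4, -290.1, 38.4]
ee_rot: [0.103, 0.995, 0.0, -0.001]
contact_force: [1.2, -0.7, -0.0]
gripper_width: 85.0
grasp_force: 0.0
```

>>> {"method": "jog_arm", "body": {
  "plan": [
    [85,[0,0,0.2],[0,0,0]],
    [85,[0,0,0.36],[0,0,0]],
    [85,[0,0,0.36],[0,0,0]]
  ]
}}

```text
clock: 8.7
position: [473.2, -290.6, 2.4]
ee_rot: [0.104, 0.995, 0.0, -0.001]
contact_force: [-0.2, -0.0, 0.4]
gripper_width: 84.7
grasp_force: 0.0
```

>>> {"method": "jog_arm", "body": {
  "plan": [
    [70,[0,0.01,0.02],[0,0,0]],
    [62,[0,0.01,0.02],[0,0,0]],
    [56,[0,0.01,0.02],[0,0,0]],
    [51,[0,0.01,0.02],[0,0,0]],
    [51,[0,0.01,0.02],[0,0,0]],
    [51,[0,0.01,0.02],[0,0,0]],
    [51,[0,0.01,0.02],[0,0,0]]
  ]
}}

```text
clock: 9.57
position: [475.3, -290.5, 2.9]
ee_rot: [0.104, 0.995, -0.001, 0.002]
contact_force: [-1.5, -0.7, 9.0]
gripper_width: 51.1
grasp_force: 9.2
```

>>> {"method": "jog_arm", "body": {
  "plan": [
    [51,[0,0,-0.1],[0,0,0]],
    [51,[0,0,-0.3],[0,0,0]],
    [51,[0,0,-0.6],[0,0,0]],
    [51,[0,0,-0.9],[0,0,0]],
    [51,[0,0,-0.9],[0,0,0]]
  ]
}}

```text
clock: 10.2
position: [475.2, -290.3, 93.3]
ee_rot: [0.104, 0.995, -0.001, 0.003]
contact_force: [-0.1, 0.3, -1.6]
gripper_width: 51.2
grasp_force: 6.5
```

Run:
```python
from h import *
d=get_image('scene');a=d['img'][100:330,280:540];save(cv2.resize(a,None,fx=2.2,fy=2.2),'held1')
s=read_state();d=get_image('wrist');save(d['img'],'wrist2')
T=np.eye(4);T[:3,:3]=R.from_quat(s['ee_rot']).as_matrix();T[:3,3]=s['position']
np.savez('wrist2',img=d['img'],range_z=d['range_z'],intrinsics=d['intrinsics'],extrinsics=T@d['tool_from_camera'],tfc=d['tool_from_camera'])
import cv2
c=np.hstack([cv2.resize(cv2.imread('pics/held1.png'),(400,354)),cv2.resize(cv2.imread('pics/wrist2.png'),(400,300))[:300] if 0 else cv2.copyMakeBorder(cv2.resize(cv2.imread('pics/wrist2.png'),(400,300)),0,54,0,0,0)])
cv2.imwrite('pics/both.png',c)
```

```text
(no output)
```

View pics/both.png

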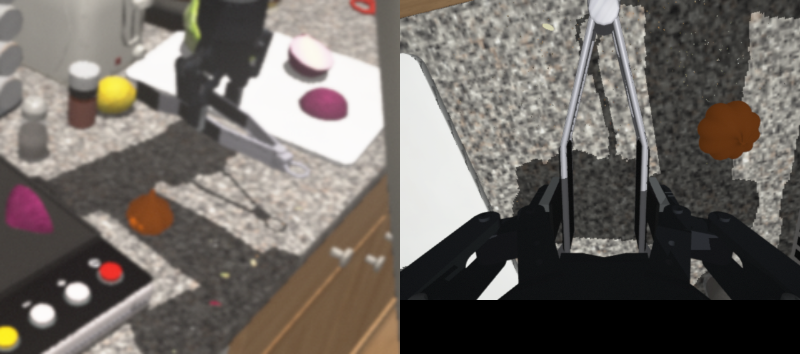

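Run:
```python
from h import *
d=dict(np.load('wrist2.npz'));P=cloud(d);T=d['tfc']
E=dict(d);E['extrinsics']=T;Q=cloud(E)
print('pin',np.median(Q[8:20,318:332].reshape(-1,3),0),np.median(P[8:20,318:332].reshape(-1,3),0))
for v in range(40,400,30):
    row=Q[v];m=(row[:,2]<25)&(row[:,2]>-45)&(abs(row[:,1])<45)
    if m.sum(): print(v,[ (int(u),*row[u].round(0)) for u in np.where(m)[0][::6]])
```

```text
pin [ 99.64630927   0.53918846 -21.35579858] [ 376.55887169 -268.52403903  112.72411253]
40 [(299, np.float64(93.0), np.float64(-7.0), np.float64(-19.0)), (305, np.float64(93.0), np.float64(-5.0), np.float64(-21.0)), (311, np.float64(93.0), np.float64(-3.0), np.float64(-20.0)), (317, np.float64(93.0), np.float64(-2.0), np.float64(-20.0)), (323, np.float64(93.0), np.float64(0.0), np.float64(-20.0)), (329, np.float64(93.0), np.float64(2.0), np.float64(-21.0)), (335, np.float64(93.0), np.float64(4.0), np.float64(-19.0)), (341, np.float64(93.0), np.float64(5.0), np.float64(-20.0)), (347, np.float64(93.0), np.float64(7.0), np.float64(-22.0))]
70 [(293, np.float64(85.0), np.float64(-9.0), np.float64(-20.0)), (299, np.float64(85.0), np.float64(-7.0), np.float64(-21.0)), (305, np.float64(87.0), np.float64(-6.0), np.float64(-5.0)), (343, np.float64(88.0), np.float64(7.0), np.float64(1.0)), (349, np.float64(85.0), np.float64(8.0), np.float64(-20.0)), (355, np.float64(85.0), np.float64(10.0), np.float64(-22.0))]
100 [(286, np.float64(76.0), np.float64(-11.0), np.float64(-20.0)), (292, np.float6
[... 4982 characters left out ...]
), (419, np.float64(5.0), np.float64(30.0), np.float64(-39.0))]
370 [(244, np.float64(-6.0), np.float64(-25.0), np.float64(-39.0)), (250, np.float64(-10.0), np.float64(-24.0), np.float64(-34.0)), (262, np.float64(-18.0), np.float64(-23.0), np.float64(-22.0)), (268, np.float64(-18.0), np.float64(-20.0), np.float64(-23.0)), (274, np.float64(-24.0), np.float64(-20.0), np.float64(-14.0)), (375, np.float64(-34.0), np.float64(22.0), np.float64(-1.0)), (381, np.float64(-21.0), np.float64(22.0), np.float64(-19.0)), (387, np.float64(-19.0), np.float64(24.0), np.float64(-21.0)), (393, np.float64(-21.0), np.float64(26.0), np.float64(-19.0)), (404, np.float64(-9.0), np.float64(27.0), np.float64(-34.0))]
```

>>> {"method": "jog_arm", "body": {
  "plan": [
    [51,[0,0,-0.2],[0,0,0]],
    [51,[0,0,-0.5],[0,0,0]],
    [51,[0,0.2,-0.8],[0,0,0]],
    [51,[0.05,0.5,-1],[0,0,0]],
    [51,[0.15,0.9,-1],[0,0,0]],
    [51,[0.15,0.9,-1],[0,0,0]]
  ]
}}

```text
clock: 11.05
position: [476.7, -196.6, 189.5]
ee_rot: [0.103, 0.995, 0.0, -0.001]
contact_force: [0.1, -0.1, -0.6]
gripper_width: 51.1
grasp_force: 6.5
```

>>> {"method": "jog_arm", "body": {
  "plan": [
    [51,[0.03,0.2,0],[0,0,0]],
    [51,[0.1,0.6,0],[0,0,0]],
    [51,[0.15,0.9,0],[0,0,0]],
    [51,[0.15,0.9,0],[0,0,0]]
  ]
}}

```text
clock: 11.55
position: [481.2, -106.6, 189.5]
ee_rot: [0.103, 0.995, -0.0, -0.001]
contact_force: [-1.0, 1.0, -1.2]
gripper_width: 51.3
grasp_force: 6.5
```

>>> {"method": "jog_arm", "body": {
  "plan": [
    [51,[0.03,0.2,0],[0,0,0]],
    [51,[0.1,0.6,0],[0,0,0]],
    [51,[0.15,0.9,0],[0,0,0]],
    [51,[0.15,0.9,0],[0,0,0]]
  ]
}}

```text
clock: 12.05
position: [485.6, -16.1, 189.9]
ee_rot: [0.103, 0.995, -0.0, -0.001]
contact_force: [-0.1, -0.7, -1.1]
gripper_width: 51.1
grasp_force: 6.5
```

>>> {"method": "jog_arm", "body": {
  "plan": [
    [51,[0.02,0.2,0],[0,0,0]],
    [51,[0.06,0.6,0],[0,0,0]],
    [51,[0.09,0.91,0],[0,0,0]],
    [51,[0.09,0.91,0],[0,0,0]],
    [51,[0.09,0.91,0],[0,0,0]]
  ]
}}

```text
clock: 12.68
position: [495.4, 73.2, 190.1]
ee_rot: [0.105, 0.995, -0.0, -0.001]
contact_force: [0.3, -0.5, -1.5]
gripper_width: 51.1
grasp_force: 6.5
```

Run:
```python
from h import *
s=read_state();print(s['position'],s['ee_rot'],s['gripper_width'],s['contact_force'])
Rm=R.from_quat(s['ee_rot']);print('to go',Rm.inv().apply(np.array([497.5,74.2,77.3])-s['position']))
d=get_image('top');np.savez('top2',**d);save(cv2.resize(d['img'][160:340,180:360],None,fx=3.3,fy=3.3),'top2')
```

```text
[495.4191858   73.20449609 190.10462133] [ 1.04715135e-01  9.94501879e-01 -4.75743559e-04 -7.26201305e-04] 51.10458855777569 [ 0.32061368 -0.49734377 -1.48392099]
to go [ -1.97953325   1.53095789 112.80044781]
```

View pics/top2.png

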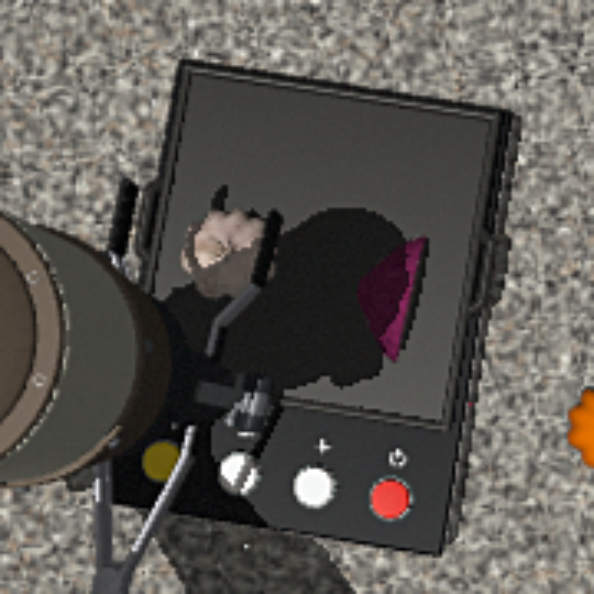

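Run:
```python
from h import *
d=dict(np.load('top2.npz'))
f=lambda u,v,h:ray(d,180+u/3.3-.35,160+v/3.3-.35,h)
a,b=f(125,217,212),f(268,247,212);print(a,b,(a+b)/2,np.linalg.norm(a-b))
P=cloud(d);z=P[...,2];I=d['img'].astype(int)
for h in (212,): 
    m=(z>185)&(z<230)&(I.max(-1)<90);m[:,:]&=(P[...,0]>545)&(P[...,0]<600)
    c,l,s,ce=cv2.connectedComponentsWithStats(m.astype(np.uint8))
    for i in range(1,c):
        if s[i,4]>10: print(s[i,4],P[l==i].mean(0))
```

```text
[577.06286435  92.25236951 212.        ] [562.48708165  20.17688801 212.        ] [569.774973    56.21462876 212.        ] 73.534539327573
145 [575.78241289  94.54025215 207.57419204]
103 [562.9541687   20.95244585 209.942084  ]
```

>>> {"method": "jog_arm", "body": {
  "plan": [
    [51,[-0.02,0.02,0.2],[0,0,0]],
    [51,[-0.02,0.02,0.5],[0,0,0]],
    [51,[-0.02,0.02,0.7],[0,0,0]],
    [51,[-0.02,0.02,0.7],[0,0,0]],
    [51,[-0.02,0.02,0.7],[0,0,0]]
  ]
}}

```text
clock: 13.35
position: [498.8, 75.6, 121.6]
ee_rot: [0.104, 0.995, 0.0, 0.001]
contact_force: [-0.2, 0.3, -1.8]
gripper_width: 51.0
grasp_force: 6.5
```

>>> {"method": "jog_arm", "body": {
  "plan": [
    [51,[0,0,0.15],[0,0,0]],
    [51,[0,0,0.3],[0,0,0]],
    [51,[0,0,0.42],[0,0,0]],
    [51,[0,0,0.42],[0,0,0]],
    [51,[0,0,0.42],[0,0,0]]
  ]
}}

```text
clock: 13.98
position: [498.7, 76.2, 79.4]
ee_rot: [0.104, 0.995, 0.0, 0.001]
contact_force: [-0.5, -0.4, -1.8]
gripper_width: 51.1
grasp_force: 6.5
```

Run:
```python
from h import *
d=get_image('top');a=cv2.resize(d['img'][190:330,190:330],(400,400))
e=get_image('scene');b=cv2.resize(e['img'][180:360,170:350],(400,400));save(np.hstack([a,b]),'around')
```

```text
(no output)
```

View pics/around.png

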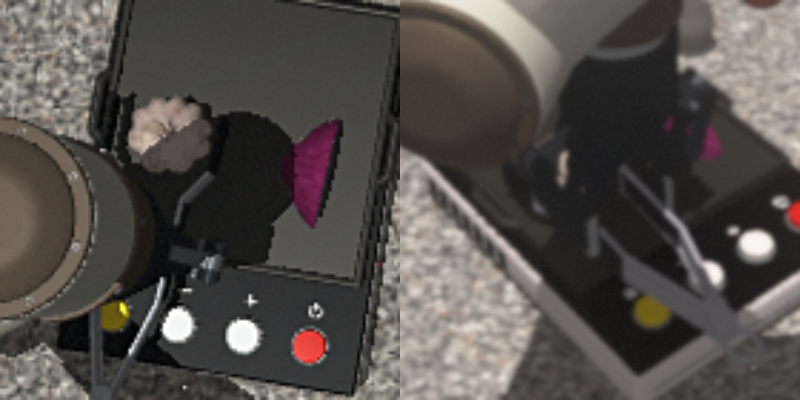

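The garlic (170,133 in the left panel) sits between the jaws with a gap on both sides, so I'm closing now.

>>> {"method": "jog_arm", "body": {
  "plan": [
    [49,[0,-0.015,0.01],[0,0,0]],
    [47,[0,-0.015,0.01],[0,0,0]],
    [45,[0,-0.015,0.01],[0,0,0]],
    [43,[0,-0.015,0.01],[0,0,0]],
    [41,[0,-0.015,0.01],[0,0,0]],
    [39,[0,-0.015,0.01],[0,0,0]],
    [38,[0,-0.015,0.01],[0,0,0]],
    [38,[0,-0.015,0.01],[0,0,0]]
  ]
}}

```text
clock: 15.08
position: [497.8, 74.7, 77.8]
ee_rot: [0.104, 0.995, 0.0, 0.0]
contact_force: [-1.4, 0.7, -1.2]
gripper_width: 39.5
grasp_force: 60.2
```

>>> {"method": "jog_arm", "body": {
  "plan": [
    [38,[0,0,-0.03],[0,0,0]],
    [38,[0,0,-0.1],[0,0,0]],
    [38,[0,0,-0.25],[0,0,0]],
    [38,[0,0,-0.4],[0,0,0]],
    [38,[0,0,-0.55],[0,0,0]],
    [38,[0,0,-0.7],[0,0,0]],
    [38,[0,0,-0.85],[0,0,0]],
    [38,[0,0,-0.95],[0,0,0]],
    [38,[0,0,-1],[0,0,0]],
    [38,[0,0,-1],[0,0,0]]
  ]
}}

```text
clock: 16.32
position: [497.7, 74.6, 177.8]
ee_rot: [0.104, 0.995, 0.0, 0.0]
contact_force: [-0.1, 0.8, -1.7]
gripper_width: 39.3
grasp_force: 60.5
```

>>> {"method": "jog_arm", "body": {
  "plan": [
    [38,[0,0,-0.05],[0,0,0]],
    [38,[0,0,-0.15],[0,0,0]],
    [38,[0,0,-0.2],[0,0,0]],
    [38,[0,0,-0.2],[0,0,0]],
    [38,[0,0,-0.2],[0,0,0]],
    [38,[0,0,-0.2],[0,0,0]]
  ]
}}

```text
clock: 17.08
position: [497.5, 74.5, 197.4]
ee_rot: [0.104, 0.995, -0.0, -0.0]
contact_force: [-0.0, -0.8, -0.9]
gripper_width: 39.5
grasp_force: 60.5
```

Run:
```python
from h import *
d=get_image('top');a=cv2.resize(d['img'][170:330,180:340],(400,400))
e=get_image('scene');b=cv2.resize(e['img'][120:360,150:390],(400,400));save(np.hstack([a,b]),'lifted')
P=cloud(d);I=d['img'];m=(P[...,2]>150)&(P[...,2]<260)&(P[...,0]>540)&(P[...,0]<610)&(I[...,0]>80)&(I[...,0]>I[...,2]+8)
print(m.sum(),P[m].mean(0),np.percentile(P[m][:,2],[5,95]))
```

```text
635 [573.64320877  58.86916491 220.85471239] [211.70613844 229.40315984]
```

View pics/lifted.png

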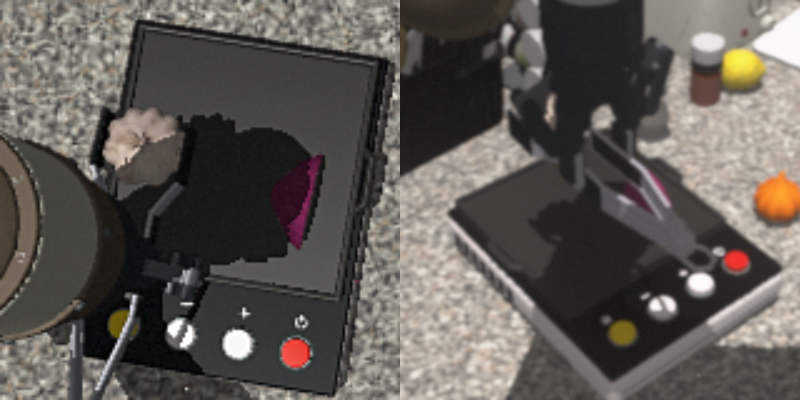

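The garlic is held in the jaws about 120 mm up: its top surface is at z≈221, against 101 before the lift. The onion hasn't moved and the griddle is clear.

```bash
python3 -c "
from bench import *
print(job_done())"
```

```text
the job is handed in; nothing more can be done
None
```

I pressed the yellow lock key and then the red power key, and handed the job in with the garlic held still in the tongs about 120 mm above the griddle; `job_done()` returned no verdict, so I can't confirm it passed.

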